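# Reverse a lance tube into the bench spring clip

### The arm

A 7-joint arm with a two-finger parallel gripper is mounted at the origin on the work surface. World frame = base frame: x ahead of the robot, y to its left, z up, the work surface at z = 0. Lengths are in m, angles in rad, forces in N, time in s.
With the tool pointing down it reaches from about 0.4 to 0.85 m from the base axis. Payload 4.5 kg.
Tool frame: the origin (TCP) lies on the centre line of the jaws, within the pads' length; the fingertips stand 11 mm ahead of it and the grasp point (between the pads) lies 8 mm behind it; z points along the fingers, x is the direction in which the jaws open and shut, and the axes are right-handed (so a half turn about z gives the same grasp; the last joint's range is limited). The gripper opens to 88 mm and grips with 3 to 60 N. Pads are 18 mm wide; open, the fingers measure 123 mm over their backs; the gripper's body (75 mm by 187 mm) begins 45 mm behind the grasp point.
Start: joints at [-1.076, 0.689, -0.195, 1.565, 0.157, 0.902, -0.215], TCP at [0.278, 0.56, 0.25] pointing down, gripper open.
Joint ranges: [-3.01, 3.01], [-0.46, 2.08], [-1.47, 1.51], [0.13, 2.56], [-1, 4.14], [0.04, 2.09], [-2.66, 2.66]. Speed limits (rad/s): [2.57, 2.57, 3.14, 3.14, 3.14, 3.14, 3.14].

### API

Orientations are given as a unit quaternion [x, y, z, w].
In Python, from plant import r, vision, order, nets gives the robot as it stands.
- The arm moves only by the tool send_rows, never from a script. Its argument "series" is a list of rows, each an object with "delta_pos": the shift along the tool's x, y, z in cm, a list of three; "turn": the turn about the tool's z in degrees; "jaw": the closure, from 0 (fully open) to 1 (shut). In form: [{"delta_pos": [x, y, z], "turn": turn, "jaw": jaw}, ...]. A call has 1 to 8 rows; each row is the pose to reach, as a shift and turn from the pose commanded when the call began, along the tool's axes at that moment; what a row does not reach only later rows make up. A row lasts 1/12 s, in which the tool goes at most 41.7 mm and 7.16 degrees, less where a joint would pass 70% of its speed; a pose out of reach is approached as far as the arm can. A call with a gripper value outside its range is refused whole. The fingers move at their own pace and stop on an object; "force" is the grip in N (left out, the last holds). Time passes only in rows, so rows that repeat a pose let the fingers close. It gives the time, the measured TCP pose, the force and the opening at its end, in the units of the state.
- r.get_state(): the state, without advancing time (a new reading comes with each control period).
- vision.snapshot(name): name is "scene" or "top" or "wrist"; returns the picture (480x640x3 uint8, blue, green, red); there is no depth.
- vision.camera_params(name): a dict with "intrinsics" (3x3 intrinsics, pixels), "extrinsics" (4x4, takes a point from world to camera coordinates). Camera axes: x right, y down, z forward; pixel columns grow to the right and rows downward; lengths in m; the calibration is good to about 2 mm. A picture is of the moment at which its call begins: read the wrist's pose just before it. camera_params takes no time and is no camera call; for the wrist camera it gives the pose at the moment of the call.
- order.finish_job(): hands the job in, once; it reports no verdict.
Trained networks look in the newest picture that a camera, given by its name, has taken for a name from the list of things; names that differ only in an ending like _2 or _b are one class to them, and where a whole thing is asked for, a point or a joint stands for the part that bears it (a point fixed in the world has none). Each returns a list of dicts, best first, with "score" (0 to 1); they miss things now and then, are a little off and sometimes report something else, mostly with a low value. They report only what shows in the picture. A call takes as long as a camera call. They do not tell look-alikes from the thing itself.
- nets.boxes_of(camera, label): "location" ([row, column] as shares, 0 to 1, of the picture: columns of its width, rows of its height, amid what is visible of it).
- nets.trace(camera, label): "region" (480x640 bool, what is visible of it) and "location" ([row, column] as shares, 0 to 1, of the picture: columns of its width, rows of its height, amid what is visible of it).
The state is a dict: "clock": time; "q": joint angles; "qd": joint speeds; "joint_torque": joint torques, N m; "tool_pos": TCP position; "eef_rot": TCP orientation; "contact_force": force on the tool from outside, world axes, zero at the start; "moment": the same for the moment, N m; "opening": opening from 0.0 (shut) to 1.0 (fully open).
Only numpy, scipy, OpenCV 4.12 (cv2) and the standard library are available. Lean on these libraries where they do the work, as an engineer would, in place of code of your own. Each camera call takes 0.05 s, during which the arm holds its last target.

### The job

From the tube rack take the lance tube that has the fat swivel nut on one end, turn it end for end, and push it down fully home into the bench spring clip so that it snaps under both pairs of jaws, roughly centred lengthwise in the clip and with its nut pointing to the robot's left, towards the hand press. Then let go of it.

Things in the scene. Friction and masses are not known exactly. Their poses are not given: they have to be found in the camera images.
- lance: Lance tube to clip: straight steel tube, 12 mm diameter, 200 mm long, with a fat knurled brass nut (28 mm diameter, 26 mm long) round one end; about 110 g. Lies level in one of the three places of a tube rack. Origin: on its axis at mid length, 45 mm above the bench. Its y axis runs along the tube to the nut; it can roll about it. At the start the nut points to the robot's right, within 15 degrees.
- lance_nut (a point): Centre of the lance tube's nut-side end face, on its axis, 100 mm from mid length. The two tubes beside it, parallel and 85 mm apart, have no fat nut: one is plain, one has a slim 16 mm tapered cone. All rest on V-rests 12 mm wide, 50 mm either side of the rack's middle, so mid tube is free to grasp (tubes sit up to 10 mm off the middle).
- clip: Fixed spring clip: grey base plate 85 x 150 x 8 mm, two pairs of sprung steel jaws opening upwards, 45 mm either side of its middle, each 14 mm wide; the 76 mm between the pairs is free for fingers. Origin: underside centre of the plate, on the bench. Its y axis is the line of the clipped tube and points to the robot's left, to the hand press, within 15 degrees.
- clip_seat (a point): Middle of the seat: where the tube's axis at mid length lies when fully home and centred, midway between the jaw pairs, 45 mm above the bench; axes as the clip's. The flared jaws reach 72 mm above the bench, mouth about 26 mm wide; a level tube pressed straight down with about 5 to 12 N in all snaps past the lips onto the saddles.
Mind the look-alikes: they are no part of the job. Leave any blue look-alike of the lance alone.

How it is judged:
By the outcome, as a careful person would: the job done as asked, in the order asked, and still so for the second after the job is handed in, with the robot touching nothing.
It also fails if it takes over 38 s, if anything falls off the work surface, if the arm or the gripper's body presses on something with over 40 N, if the wrist force passes 120 N, or if a joint passes its speed limit or range.

## Working session

There is one attempt and no reset: what is moved stays moved. The work goes in short steps, Python scripts to look and compute and a tool call to move; the robot and the scene stay as the last step left them, time stands still between calls to the robot, and variables do not carry over. Pictures are saved under pics/ and viewed, and the job is handed in when it is done.

Besides the shell and the picture viewer there is one more tool, called after "Request:" as name([rows], argument=value, ...), one row to a line, values as JSON. send_rows: Moves the arm, as the interface text tells. Its arguments: {"type":"object","properties":{"series":{"type":"array"},"force":{"type":"number"}},"required":["series"]}

```bash
mkdir -p pics; ls; cat > h.py <<'E'
import numpy as np, cv2
from plant import r, vision, order, nets
from scipy.spatial.transform import Rotation as R
def P(cam):
    d=vision.camera_params(cam); return np.array(d["intrinsics"]),np.array(d["extrinsics"])
def proj(K,E,p):
    c=E[:3,:3]@np.asarray(p)+E[:3,3]; q=K@c; return q[:2]/q[2]
def ray(K,E,uv):
    d=np.linalg.inv(K)@np.array([uv[0],uv[1],1.]); Rm=E[:3,:3]; o=-Rm.T@E[:3,3]; return o,Rm.T@d
def atz(K,E,uv,z):
    o,d=ray(K,E,uv); return o+d*(z-o[2])/d[2]
def tri(obs):
    A=np.zeros((3,3));b=np.zeros(3)
    for K,E,uv in obs:
        o,d=ray(K,E,uv); d=d/np.linalg.norm(d); M=np.eye(3)-np.outer(d,d);A+=M;b+=M@o
    return np.linalg.solve(A,b)
E
python3 - <<'E'
from h import *
for n in ("scene","top"):
    im=vision.snapshot(n); cv2.imwrite(f"pics/{n}0.png",im)
    for l in ("lance","lance_nut","clip"):
        t=nets.trace(n,l)
        print(n,l,[(round(x["score"],2),np.round([x["location"][1]*640,x["location"][0]*480]),int(x["region"].sum())) for x in t])
s=r.get_state(); print(s)
for n in ("scene","top","wrist"):
    print(P(n))
E
```

```text
pics
scene lance [(0.76, array([445., 294.]), 892), (0.75, array([201., 225.]), 594)]
scene lance_nut [(0.97, array([440., 295.]), 820), (0.92, array([203., 224.]), 650)]
scene clip [(0.64, array([231., 287.]), 3021)]
top lance [(0.96, array([201., 165.]), 871), (0.71, array([449., 311.]), 994)]
top lance_nut [(0.85, array([199., 167.]), 873), (0.69, array([450., 314.]), 865)]
top clip [(0.58, array([418., 221.]), 3512)]
{'clock': 0.4, 'q': array([-1.07620552,  0.68924733, -0.19460246,  1.56547517,  0.15728221,
        0.90248902, -0.21510004]), 'qd': array([ 0.00111075, -0.00162758,  0.00054903, -0.00284111,  0.00045015,
        0.00102635, -0.0015773 ]), 'joint_torque': array([ 6.22323623e-04, -5.26968062e+01, -1.26517978e+00, -1.53501821e+01,
       -5.20975410e-02,  1.63547989e-03,  7.73475654e-05]), 'tool_pos': array([0.2778493 , 0.55975145, 0.24960393]), 'eef_rot': array([ 8.49889827e-01,  5.26960404e-01, -1.04119313e-04,  5.64334483e-05]), 'contact_force': array([-0.04622861, -0.35287203,  0.11216231]), 'moment': array([-0.00620901,  0.04595523, -0.03755175]), 'opening': 1.002
[... 615 characters left out ...]
6 , -0.02843698],
       [-0.98141838,  0.01924216, -0.19091282,  0.48706845],
       [ 0.19126673,  0.0186141 , -0.98136158,  0.84164458],
       [ 0.        ,  0.        ,  0.        ,  1.        ]]))
(array([[366.36934819,   0.        , 325.95056916],
       [  0.        , 366.36934819, 237.88472664],
       [  0.        ,   0.        ,   1.        ]]), array([[ 4.44538008e-01,  8.95759813e-01, -5.63125427e-04,
        -6.24834999e-01],
       [ 8.55054401e-01, -4.24149642e-01,  2.98293568e-01,
        -4.12707551e-02],
       [ 2.66960541e-01, -1.33084332e-01, -9.54474007e-01,
         3.90650177e-01],
       [ 0.00000000e+00,  0.00000000e+00,  0.00000000e+00,
         1.00000000e+00]]))
```

View pics/scene0.png

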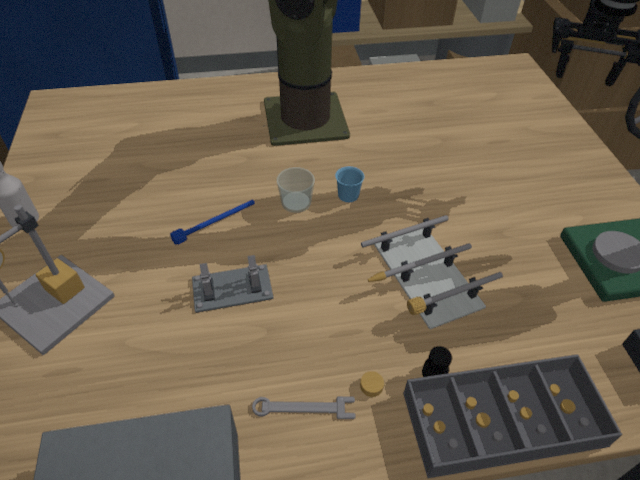

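View pics/top0.png

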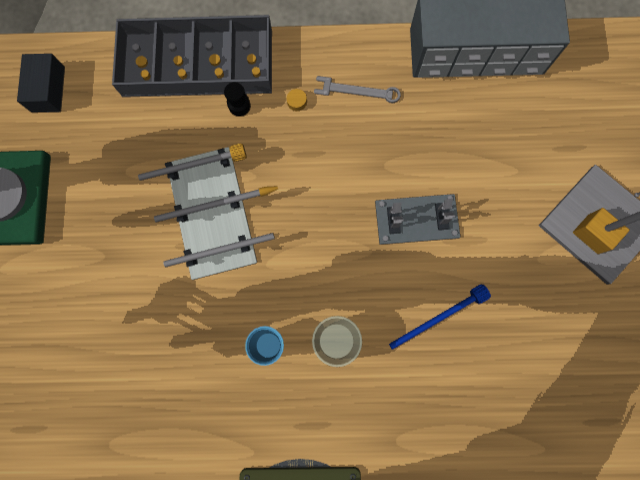

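The lance candidates are:
- the brass-nut tube, nut at top (237,153) / scene (418,305)
- the brass-cone tube at top (268,190) / scene (377,277)
- the plain tube at top (272,237) / scene (447,219)
- the blue look-alike at top (480,294) / scene (180,236)

By the description I choose the fat brass nut, top (237,153). I'll check it in a crop and measure.

```bash
python3 - <<'E'
from h import *
s=cv2.imread("pics/scene0.png");t=cv2.imread("pics/top0.png")
a=cv2.resize(t[130:290,120:320],None,fx=4,fy=4,interpolation=cv2.INTER_CUBIC)[:600]
b=cv2.resize(s[205:335,355:515],None,fx=4.5,fy=4.5,interpolation=cv2.INTER_CUBIC)
cv2.imwrite("pics/ca.png",a);cv2.imwrite("pics/cb.png",b)
c=cv2.resize(t[180:255,360:480],None,fx=6,fy=6,interpolation=cv2.INTER_CUBIC);cv2.imwrite("pics/cc.png",c)
c=cv2.resize(s[245:320,180:285],None,fx=6,fy=6,interpolation=cv2.INTER_CUBIC);cv2.imwrite("pics/cd.png",c)
for p in [(0.85,.28,.0),(.6,.3,0)]:pass
K,E=P("top")
for n,uv in dict(nut=(237,153),blk=(237,108),press=(600,230),green=(10,195),clip=(418,220)).items(): print(n,atz(K,E,uv,0.04).round(3))
E
```

```text
nut [0.661 0.108 0.04 ]
blk [0.751 0.11  0.04 ]
press [ 0.502 -0.54   0.04 ]
green [0.589 0.528 0.04 ]
clip [ 0.527 -0.22   0.04 ]
```

View pics/ca.png

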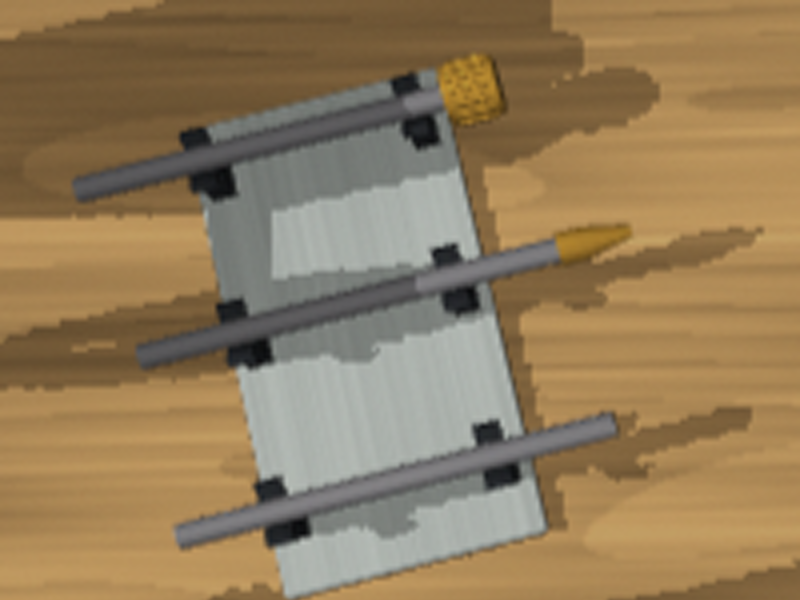

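View pics/cb.png

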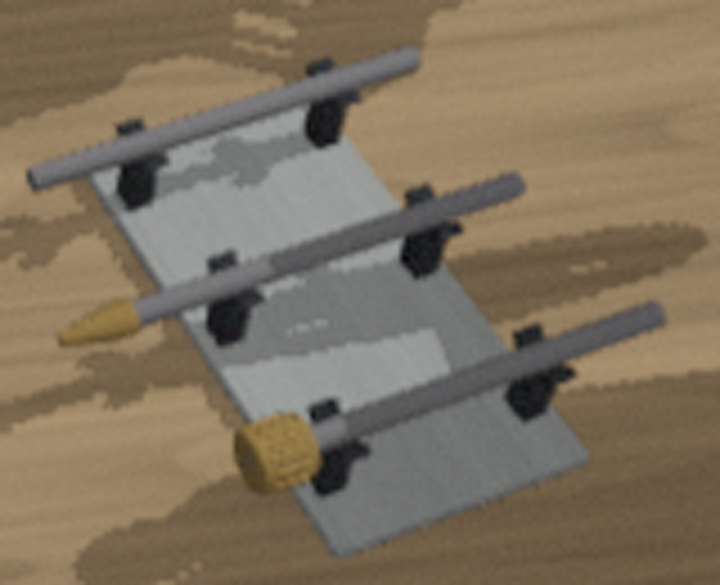

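View pics/cc.png

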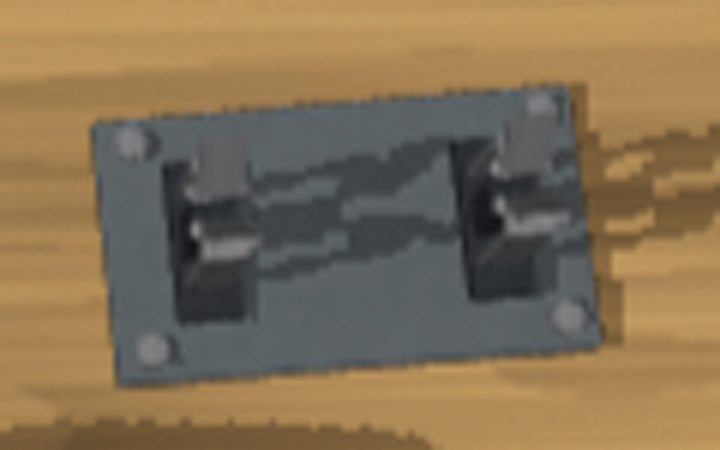

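View pics/cd.png

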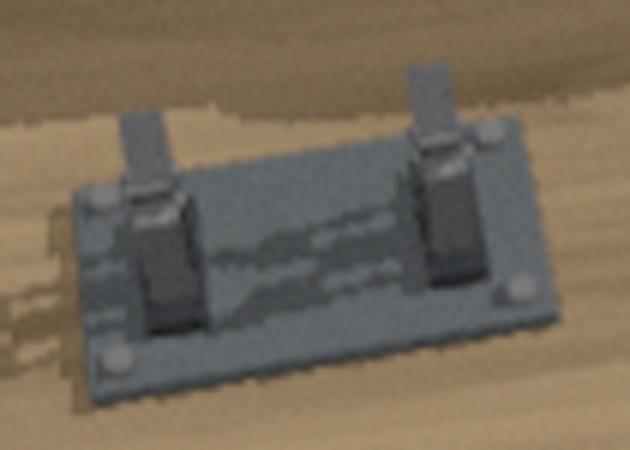

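Crops: the tube at the far side of the rack has the fat knurled brass nut (top crop 470,90; scene crop 280,450). Its neighbours are the slim cone and the plain tube, so the choice holds. The clip jaws show at top-crop (215,240) and (505,220). Next I triangulate, and take a wrist picture to see what stands on the left.

```bash
python3 - <<'E'
from h import *
im=vision.snapshot("wrist"); cv2.imwrite("pics/w0.png",im)
T=P("top");S=P("scene")
def ca(p): return np.array(p)/4+np.array([120,130])-0.4
def cb(p): return np.array(p)/4.5+np.array([355,205])-0.4
def cc(p): return np.array(p)/6+np.array([360,180])-0.4
def cd(p): return np.array(p)/6+np.array([180,245])-0.4
tail=tri([(*T,ca((78,189))),(*S,cb((660,313)))])
nutb=tri([(*T,ca((440,98))),(*S,cb((322,433)))])
for nm,z in (("T",T),):
    pass
# plane-plane line
def plane(c,u,v):
    o,d1=ray(*c,u);_,d2=ray(*c,v);n=np.cross(d1,d2);n/=np.linalg.norm(n);return n,n@o
n1,d1=plane(T,ca((78,189)),ca((440,98)));n2,d2=plane(S,cb((660,313)),cb((322,433)))
dr=np.cross(n1,n2);dr/=np.linalg.norm(dr)
print("tail",tail,"nut base",nutb,np.linalg.norm(tail-nutb),"dir",dr)
d=(nutb-tail);d/=np.linalg.norm(d); mid=tail+d*0.1
print("mid",mid,"yaw dir",d, np.degrees(np.arctan2(d[1],d[0])))
# plate corners z=.008 in both
ct=[(93,125),(568,87),(602,345),(120,382)]
# scene crop corners: top view (left=+y, up=+x). scene left=-y, up = -x
cs=[(557,312),(98,400),(78,190),(520,118)]
pts=[]
for a,b in zip(ct,cs):
    p=tri([(*T,cc(a)),(*S,cd(b))]);pa=atz(*T,cc(a),.008);pb=atz(*S,cd(b),.008);print(p.round(4),pa.round(4),pb.round(4));pts.append((pa+pb)/2)
pts=np.array(pts);c=pts.mean(0);y=(pts[0]+pts[3]-pts[1]-pts[2])/2
print("clip",c,np.linalg.norm(y),np.degrees(np.arctan2(y[1],y[0])))
E
```

```text
tail [0.61700156 0.28769871 0.04716161] nut base [0.65642929 0.12347441 0.05028901] 0.1689199485860284 dir [-0.23161216  0.97277493 -0.00804646]
mid [0.64034263 0.19047852 0.04901302] yaw dir [ 0.23341074 -0.97220196  0.01851409] -76.49968242211553
[ 0.5736 -0.1475  0.0082] [ 0.5736 -0.1478  0.008 ] [ 0.5735 -0.1473  0.008 ]
[ 0.5832 -0.2947  0.0065] [ 0.5827 -0.2964  0.008 ] [ 0.5848 -0.2925  0.008 ]
[ 0.5001 -0.2996  0.0086] [ 0.5002 -0.3012  0.008 ] [ 0.5001 -0.2983  0.008 ]
[ 0.4916 -0.1521  0.0078] [ 0.4915 -0.153   0.008 ] [ 0.4919 -0.1513  0.008 ]
clip [ 0.53727241 -0.22346947  0.008     ] 0.14757583084824008 93.62655943103168
```

View pics/w0.png

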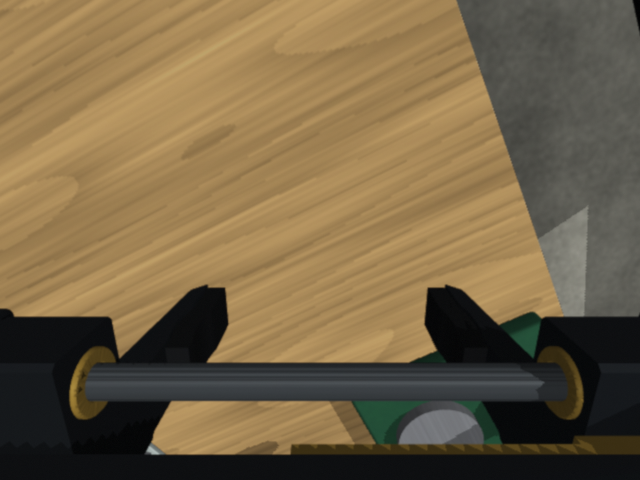

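Wrist view: the open fingers at (205,300) and (445,300), with the green-based thing with the grey disc at (440,420), on the robot's left. Lance mid is about (0.640, 0.190, 0.046) with the nut at yaw −76.5°. The clip is at (0.537, −0.223) with its y axis at 93.6°. I'll move over the lance.

Request:
send_rows([
  {"delta_pos": [-1,3,0],"turn": 4,"jaw": 0},
  {"delta_pos": [-2.3,6.6,0],"turn": 8,"jaw": 0},
  {"delta_pos": [-3.6,10.4,0],"turn": 12,"jaw": 0},
  {"delta_pos": [-4.9,14.2,0],"turn": 16,"jaw": 0},
  {"delta_pos": [-6.2,18,0],"turn": 20,"jaw": 0},
  {"delta_pos": [-7.5,21.8,0],"turn": 25,"jaw": 0},
  {"delta_pos": [-8.8,25.6,0],"turn": 30,"jaw": 0},
  {"delta_pos": [-10.2,29.3,0],"turn": 35,"jaw": 0},
])

```text
clock: 1.12
tool_pos: [0.4964, 0.3367, 0.25]
eef_rot: [0.97, 0.245, 0.0, -0.0]
contact_force: [0.1, 0.0, -0.6]
opening: 1.003
```

```bash
cat >> h.py <<'E'
def go(target,yaw,ref=None):
    """print deltas in tool axes (cm) & turn from the measured pose to target, tool x at world yaw deg"""
    s=r.get_state();M=R.from_quat(s["eef_rot"]).as_matrix()
    d=M.T@(np.asarray(target)-s["tool_pos"])*100
    y=np.degrees(np.arctan2(M[1,0],M[0,0]))
    t=(y-yaw+180)%360-180
    print("pos",s["tool_pos"].round(4),"yaw",round(y,2),"tilt",M[:,2].round(4),"delta cm",d.round(2),"turn",round(t,2),"q",s["q"].round(2),"F",s["contact_force"].round(1),"open",round(s["opening"],3),"t",s["clock"])
E
python3 -c "
from h import *
go((.640,.190,.25),13.5)"
```

```text
pos [0.4964 0.3367 0.25  ] yaw 28.35 tilt [ 6.e-04  5.e-04 -1.e+00] delta cm [ 5.67 19.73 -0.  ] turn 14.85 q [-0.64  0.65 -0.05  1.65  0.04  0.84 -0.22] F [ 0.1  0.  -0.6] open 1.003 t 1.1167
```

Request:
send_rows([
  {"delta_pos": [1,3.6,0],"turn": 3,"jaw": 0},
  {"delta_pos": [2.1,7.3,0],"turn": 6,"jaw": 0},
  {"delta_pos": [3.1,11,0],"turn": 9,"jaw": 0},
  {"delta_pos": [4.2,14.6,0],"turn": 12,"jaw": 0},
  {"delta_pos": [5.1,17.8,0],"turn": 14.9,"jaw": 0},
  {"delta_pos": [5.7,19.7,0],"turn": 14.9,"jaw": 0},
  {"delta_pos": [5.7,19.7,0],"turn": 14.9,"jaw": 0},
])

```text
clock: 1.7
tool_pos: [0.6431, 0.1859, 0.2496]
eef_rot: [0.993, 0.115, 0.001, 0.002]
contact_force: [0.1, -0.3, -0.1]
opening: 0.998
```

```bash
python3 - <<'E'
from h import *
go((.640,.190,.25),13.5)
im=vision.snapshot("wrist"); cv2.imwrite("pics/w1.png",im)
np.save("E1.npy",P("wrist")[1])
t=nets.trace("wrist","lance");print([(round(x["score"],2),np.round([x["location"][1]*640,x["location"][0]*480]),int(x["region"].sum())) for x in t])
im=vision.snapshot("top"); cv2.imwrite("pics/t1.png",im)
E
```

```text
pos [0.6431 0.1859 0.2496] yaw 13.22 tilt [ 0.0033 -0.0042 -1.    ] delta cm [-0.21 -0.47 -0.05] turn -0.28 q [-0.36  0.75  0.01  1.43 -0.    0.97 -0.12] F [ 0.1 -0.3 -0.1] open 0.998 t 1.7
[(0.58, array([322., 210.]), 3441)]
```

View pics/w1.png

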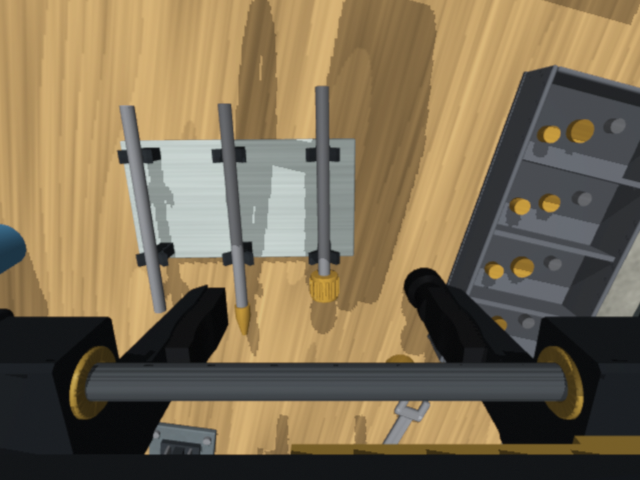

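Wrist view: rack with the lance tail at (321,88) and nut at (324,289), cone tube tip at (243,333), plain tube end at (158,310), black knob at (422,285). I'll refine the lance with this third view.

```bash
python3 - <<'E'
from h import *
im=cv2.imread("pics/w1.png")
cv2.imwrite("pics/w1c.png",cv2.resize(im[75:315,260:390],None,fx=2.5,fy=2.5,interpolation=cv2.INTER_CUBIC))
T=P("top");S=P("scene");W=(P("wrist")[0],np.load("E1.npy"))
def ca(p): return np.array(p)/4+np.array([120,130])-0.4
def cb(p): return np.array(p)/4.5+np.array([355,205])-0.4
for l,a,b,w in (("tail",(78,189),(660,313),(321.5,87)),("nutbase",(440,98),(322,433),(324,276))):
    ot,os,ow=(*T,ca(a)),(*S,cb(b)),(*W,w)
    for c in ([ot,os],[ot,ow],[os,ow],[ot,os,ow]): print(l,tri(c).round(4))
    print("at z .045:",[atz(*o,.045).round(4) for o in (ot,os,ow)])
print(np.abs(W[1]-P("wrist")[1]).max())
E
```

```text
tail [0.617  0.2877 0.0472]
tail [0.6149 0.2895 0.0463]
tail [0.6125 0.2926 0.041 ]
tail [0.6152 0.2899 0.0452]
at z .045: [array([0.6174, 0.2872, 0.045 ]), array([0.6153, 0.2903, 0.045 ]), array([0.6126, 0.2922, 0.045 ])]
nutbase [0.6564 0.1235 0.0503]
nutbase [0.6562 0.1211 0.0459]
nutbase [0.6559 0.1256 0.0519]
nutbase [0.6558 0.1235 0.0501]
at z .045: [array([0.6576, 0.1209, 0.045 ]), array([0.6529, 0.1292, 0.045 ]), array([0.6554, 0.1213, 0.045 ])]
0.0060670749347178365
```

View pics/w1c.png

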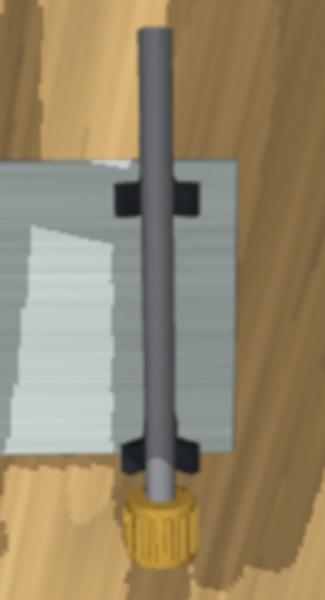

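```bash
python3 -c "
from h import *
go((.639,.193,.038),13.6)"
```

```text
pos [0.6386 0.1936 0.2495] yaw 13.76 tilt [-0.0011  0.0012 -1.    ] delta cm [ 0.04  0.1  21.15] turn 0.16 q [-0.37  0.75  0.    1.43 -0.01  0.97 -0.12] F [-0.7  0.8 -0.3] open 1.005 t 1.85
```

Request:
send_rows([
  {"delta_pos": [0,0,3],"turn": 0,"jaw": 0},
  {"delta_pos": [0,0,6.5],"turn": 0,"jaw": 0},
  {"delta_pos": [0,0,10],"turn": 0,"jaw": 0},
  {"delta_pos": [0,0.1,13.5],"turn": 0.2,"jaw": 0},
  {"delta_pos": [0,0.1,16],"turn": 0.2,"jaw": 0},
  {"delta_pos": [0,0.1,17],"turn": 0.2,"jaw": 0},
  {"delta_pos": [0,0.1,17],"turn": 0.2,"jaw": 0},
])

```text
clock: 2.43
tool_pos: [0.6368, 0.193, 0.0773]
eef_rot: [0.993, 0.119, -0.003, -0.0]
contact_force: [0.0, 0.3, -0.2]
opening: 1.002
```

```bash
python3 - <<'E'
from h import *
go((.639,.193,.038),13.6)
im=vision.snapshot("wrist"); cv2.imwrite("pics/w2.png",im)
go((.639,.193,.038),13.6)
K,E=P("wrist")
s=r.get_state(); M=R.from_quat(s["eef_rot"]).as_matrix()
print("tcp px",proj(K,E,s["tool_pos"]), "tube pts", [proj(K,E,np.array([.639,.193,.045])+d*np.array([-.234,.972,0])).round(0) for d in (-.074,-.03,0,.03,.1)])
E
```

```text
pos [0.6368 0.193  0.0773] yaw 13.65 tilt [-5.5e-03 -4.0e-04 -1.0e+00] delta cm [0.23 0.06 3.93] turn 0.05 q [-0.36  0.96 -0.    1.55  0.    0.64 -0.13] F [ 0.   0.3 -0.2] open 1.002 t 2.4333
pos [0.6386 0.193  0.0795] yaw 13.61 tilt [-1.6e-03  6.0e-04 -1.0e+00] delta cm [0.04 0.02 4.15] turn 0.01 q [-0.36  0.96 -0.    1.55  0.    0.64 -0.13] F [-0.1  0.8  1.1] open 0.999 t 2.4833
tcp px [325.86551447 318.3693312 ] tube pts [array([326., 404.]), array([327., 336.]), array([327., 284.]), array([327., 227.]), array([327.,  68.])]
```

View pics/w2.png

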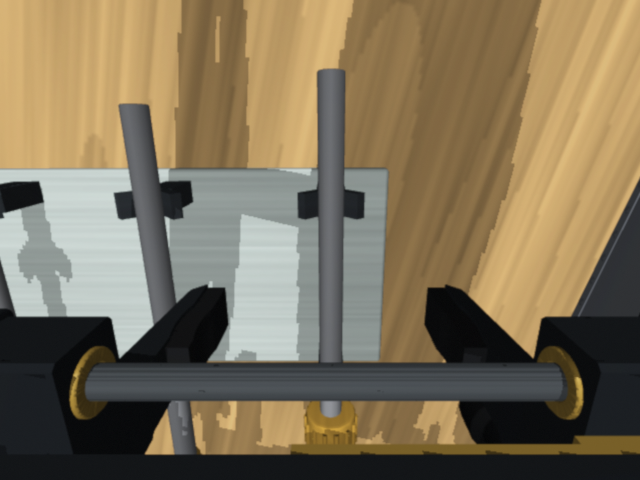

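The wrist view confirms it. The tube is centred between the fingers at column 330 (predicted 327), with the tail at row 69 (predicted 68) and the nut base at about 402 (predicted 404). I'll descend and grip.

Request:
send_rows([
  {"delta_pos": [0.05,0,2],"turn": 0,"jaw": 0},
  {"delta_pos": [0.1,0,3.5],"turn": 0,"jaw": 0},
  {"delta_pos": [0.1,0,4.1],"turn": 0,"jaw": 0},
  {"delta_pos": [0.1,0,4.1],"turn": 0,"jaw": 0.4},
  {"delta_pos": [0.1,0,4.1],"turn": 0,"jaw": 0.8},
  {"delta_pos": [0.1,0,4.1],"turn": 0,"jaw": 1},
  {"delta_pos": [0.1,0,4.1],"turn": 0,"jaw": 1},
  {"delta_pos": [0.1,0,4.1],"turn": 0,"jaw": 1},
], force=40)

```text
clock: 3.15
tool_pos: [0.6411, 0.1919, 0.0396]
eef_rot: [0.993, 0.117, 0.001, -0.0]
contact_force: [0.4, -0.6, -1.0]
opening: 0.642
```

Request:
send_rows([
  {"delta_pos": [0,0,0],"turn": 0,"jaw": 1},
  {"delta_pos": [0,0,0],"turn": 0,"jaw": 1},
  {"delta_pos": [0,0,0],"turn": 0,"jaw": 1},
])

```text
clock: 3.4
tool_pos: [0.6406, 0.1918, 0.0389]
eef_rot: [0.993, 0.118, 0.0, -0.0]
contact_force: [0.2, 0.3, -0.3]
opening: 0.421
```

Request:
send_rows([
  {"delta_pos": [0,0,0],"turn": 0,"jaw": 1},
  {"delta_pos": [0,0,0],"turn": 0,"jaw": 1},
  {"delta_pos": [0,0,0],"turn": 0,"jaw": 1},
  {"delta_pos": [0,0,0],"turn": 0,"jaw": 1},
  {"delta_pos": [0,0,0],"turn": 0,"jaw": 1},
  {"delta_pos": [0,0,0],"turn": 0,"jaw": 1},
])

```text
clock: 3.9
tool_pos: [0.6395, 0.1915, 0.0385]
eef_rot: [0.993, 0.118, -0.001, 0.0]
contact_force: [-3.2, -0.4, 1.9]
opening: 0.113
```

```bash
python3 - <<'E'
from h import *
go((.639,.193,.038),13.6)
E
```

```text
pos [0.6395 0.1915 0.0385] yaw 13.5 tilt [-2.2e-03 -6.0e-04 -1.0e+00] delta cm [-0.01 -0.15  0.05] turn -0.1 q [-0.36  1.02 -0.    1.55  0.    0.58 -0.13] F [-3.2 -0.4  1.9] open 0.113 t 3.9
```

Request:
send_rows([
  {"delta_pos": [0,0,0],"turn": 0,"jaw": 1},
  {"delta_pos": [0,0,-1],"turn": 0,"jaw": 1},
  {"delta_pos": [0,0,-3],"turn": 0,"jaw": 1},
  {"delta_pos": [0,0,-6],"turn": 0,"jaw": 1},
  {"delta_pos": [0,0,-9],"turn": 0,"jaw": 1},
  {"delta_pos": [0,0,-12],"turn": 0,"jaw": 1},
  {"delta_pos": [0,0,-14],"turn": 0,"jaw": 1},
  {"delta_pos": [0,0,-14],"turn": 0,"jaw": 1},
], force=40)

```text
clock: 4.57
tool_pos: [0.6446, 0.1929, 0.1848]
eef_rot: [0.993, 0.117, 0.006, -0.001]
contact_force: [1.1, -0.3, -1.1]
opening: 0.116
```

```bash
python3 - <<'E'
from h import *
im=vision.snapshot("wrist"); cv2.imwrite("pics/w3.png",im)
go((.537,-.2235,.18),-176.4)
E
```

```text
pos [0.643  0.1924 0.182 ] yaw 13.48 tilt [ 0.0073  0.0024 -1.    ] delta cm [-2.000e+01  3.797e+01  2.000e-02] turn -170.12 q [-0.36  0.82  0.    1.49 -0.    0.82 -0.12] F [-0.1 -0.2 -2.4] open 0.116 t 4.6167
```

View pics/w3.png

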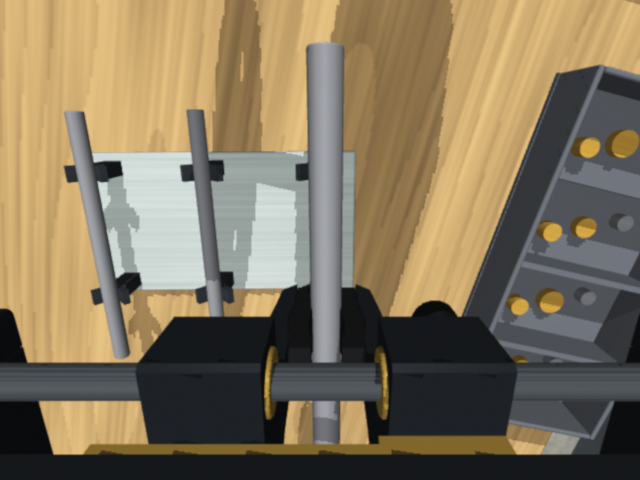

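The wrist view shows the tube in the jaws, tail at (325,45), with the other two tubes still in the rack. Now I carry it to the clip while turning (+190° about tool z, the direction the last joint has room for).

Request:
send_rows([
  {"delta_pos": [-1,2,0],"turn": 5,"jaw": 1},
  {"delta_pos": [-2.4,4.6,0],"turn": 12,"jaw": 1},
  {"delta_pos": [-3.8,7.2,0],"turn": 19,"jaw": 1},
  {"delta_pos": [-5.2,9.8,0],"turn": 26,"jaw": 1},
  {"delta_pos": [-6.6,12.4,0],"turn": 33,"jaw": 1},
  {"delta_pos": [-8,15,0],"turn": 40,"jaw": 1},
  {"delta_pos": [-9.4,17.6,0],"turn": 47,"jaw": 1},
  {"delta_pos": [-10.8,20.2,0],"turn": 54,"jaw": 1},
])

```text
clock: 5.28
tool_pos: [0.5816, -0.0311, 0.1774]
eef_rot: [0.937, -0.349, -0.001, 0.0]
contact_force: [-0.2, 0.6, -1.2]
opening: 0.115
```

```bash
python3 - <<'E'
from h import *
go((.537,-.2235,.18),-176.4)
E
```

```text
pos [ 0.5816 -0.0311  0.1774] yaw -40.84 tilt [-1.7e-03 -3.0e-04 -1.0e+00] delta cm [ 9.21 17.47 -0.25] turn 135.56 q [-0.15  0.74  0.22  1.78 -0.24  0.65 -0.51] F [-0.2  0.6 -1.2] open 0.115 t 5.2833
```

Request:
send_rows([
  {"delta_pos": [1.2,2.2,0],"turn": 7,"jaw": 1},
  {"delta_pos": [2.4,4.5,0],"turn": 14,"jaw": 1},
  {"delta_pos": [3.6,6.8,0],"turn": 21,"jaw": 1},
  {"delta_pos": [4.8,9.1,0],"turn": 28,"jaw": 1},
  {"delta_pos": [6,11.4,0],"turn": 35,"jaw": 1},
  {"delta_pos": [7.2,13.7,0],"turn": 42,"jaw": 1},
  {"delta_pos": [8.2,15.6,0],"turn": 49,"jaw": 1},
  {"delta_pos": [9.2,17.5,0],"turn": 56,"jaw": 1},
])

```text
clock: 5.95
tool_pos: [0.538, -0.2239, 0.1774]
eef_rot: [-0.663, 0.748, 0.001, -0.001]
contact_force: [-0.3, -0.4, -1.3]
opening: 0.11
```

```bash
python3 - <<'E'
from h import *
go((.537,-.2235,.18),-176.4)
E
```

```text
pos [ 0.538  -0.2239  0.1774] yaw -96.88 tilt [-1.8e-03 -1.0e-04 -1.0e+00] delta cm [-0.03  0.1  -0.26] turn 79.52 q [ 0.06  0.78  0.46  1.78 -0.5   0.7  -0.9 ] F [-0.3 -0.4 -1.3] open 0.11 t 5.95
```

Request:
send_rows([
  {"delta_pos": [0,0,0],"turn": 7,"jaw": 1},
  {"delta_pos": [0,0,0],"turn": 14,"jaw": 1},
  {"delta_pos": [0,0,0],"turn": 21,"jaw": 1},
  {"delta_pos": [0,0,0],"turn": 28,"jaw": 1},
  {"delta_pos": [0,0,0],"turn": 35,"jaw": 1},
  {"delta_pos": [0,0,0],"turn": 42,"jaw": 1},
  {"delta_pos": [0,0,0],"turn": 49,"jaw": 1},
  {"delta_pos": [0,0,0],"turn": 56,"jaw": 1},
])

```text
clock: 6.62
tool_pos: [0.5384, -0.2224, 0.1773]
eef_rot: [-0.235, 0.972, 0.0, -0.001]
contact_force: [-0.2, -0.8, -1.8]
opening: 0.113
```

Request:
send_rows([
  {"delta_pos": [0,0,0],"turn": 7,"jaw": 1},
  {"delta_pos": [0,0,0],"turn": 13,"jaw": 1},
  {"delta_pos": [0,0,0],"turn": 19,"jaw": 1},
  {"delta_pos": [0,0,0],"turn": 23.5,"jaw": 1},
  {"delta_pos": [0,0,0],"turn": 23.5,"jaw": 1},
])

```text
clock: 7.03
tool_pos: [0.5384, -0.2223, 0.1771]
eef_rot: [-0.034, 0.999, -0.0, -0.001]
contact_force: [-0.2, -0.4, -1.6]
opening: 0.11
```

```bash
python3 - <<'E'
from h import *
for n in ("wrist","top","scene"):
    im=vision.snapshot(n); cv2.imwrite(f"pics/{n}4.png",im)
    if n=="wrist": np.save("E4.npy",P("wrist")[1])
go((.537,-.2235,.18),-176.4)
t=cv2.imread("pics/top4.png");cv2.imwrite("pics/top4c.png",cv2.resize(t[140:290,340:500],None,fx=4,fy=4,interpolation=cv2.INTER_CUBIC))
t=cv2.imread("pics/scene4.png");cv2.imwrite("pics/scene4c.png",cv2.resize(t[180:330,160:320],None,fx=4,fy=4,interpolation=cv2.INTER_CUBIC))
E
```

```text
pos [ 0.5387 -0.2225  0.1779] yaw -175.87 tilt [-0.0012 -0.     -1.    ] delta cm [ 0.18 -0.09 -0.21] turn 0.53 q [-0.12  0.89  0.84  1.79 -0.86  0.87 -1.94] F [-0.1 -0.4 -1. ] open 0.117 t 7.1833
```

View pics/wrist4.png

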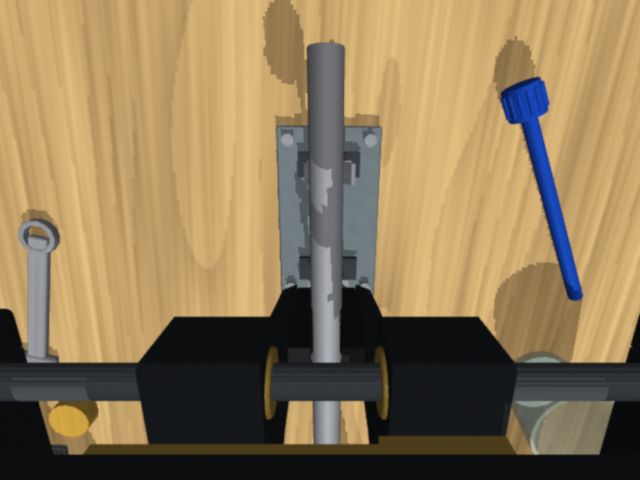

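View pics/top4c.png

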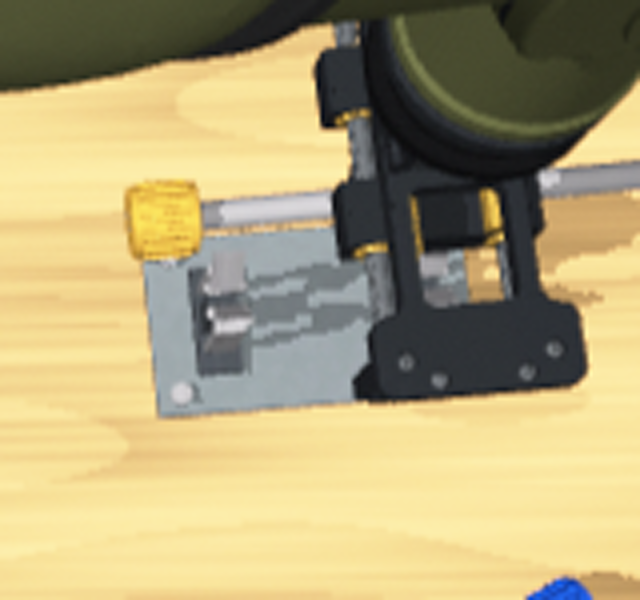

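View pics/scene4c.png

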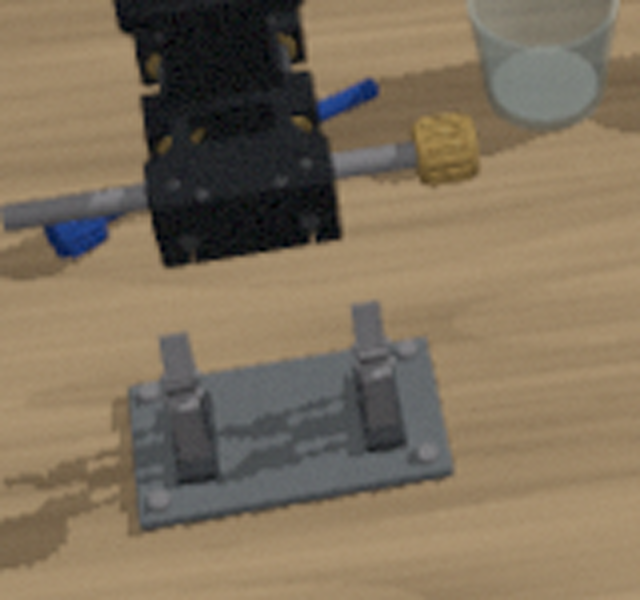

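Top crop: nut at crop (163,220), pointing to the robot's left; the clip is right below. The wrist view shows the plate's far corners at (277,127) and (381,127) and the tail at (326,45). I'll compute the exact offsets.

```bash
python3 - <<'E'
from h import *
im=cv2.imread("pics/wrist4.png")
cv2.imwrite("pics/w4c.png",cv2.resize(im[30:300,250:400],None,fx=2.2,fy=2.2,interpolation=cv2.INTER_CUBIC)[:600])
T=P("top");S=P("scene");W=P("wrist")
print(np.abs(W[1]-np.load("E4.npy")).max())
s=r.get_state();M=R.from_quat(s["eef_rot"]).as_matrix();zt=s["tool_pos"][2]+.008
def tc(p): return np.array(p)/4+np.array([340,140])-.4
def sc(p): return np.array(p)/4+np.array([160,180])-.4
tail=atz(*W,(326,45),zt); 
nb=tri([(*T,tc((202,213))),(*S,sc((414,153)))]); print("tail w",tail,"nutbase tri",nb, "top",atz(*T,tc((202,213)),zt),"scene",atz(*S,sc((414,153)),zt))
d=nb-tail;print(np.linalg.norm(d[:2]),np.degrees(np.arctan2(d[1],d[0])))
nf=atz(*T,tc((127,222)),zt);print("nutface",nf,np.linalg.norm((nf-tail)[:2]))
# tube edges angle in wrist: two axis points
p1=atz(*W,(326,50),zt);p2=atz(*W,(326.5,340),zt);print("tube dir",np.degrees(np.arctan2(*(p2-p1)[[1,0]])), "expected tool y", np.degrees(np.arctan2(M[1,1],M[0,1])))
for uv in ((277,127),(381,127)): print("clip far corners",atz(*W,uv,.008))
# predicted from estimate
c=np.array([.5373,-.2235]);a=np.radians(93.63);yv=np.array([np.cos(a),np.sin(a)]);xv=np.array([yv[1],-yv[0]])
for sx in(-1,1):
    q=c+sx*.0425*xv-.075*yv;print("pred",q,proj(*W,[*q,.008]))
for k in(-.045,.045):
    for sx in(-.013,.013):print("jaw tip pred px",k,proj(*W,[*(c+k*yv+sx*xv),.072]).round(1),"top",((proj(*T,[*(c+k*yv+sx*xv),.072])-[360,180])*6).round(0),"scene crop",((proj(*S,[*(c+k*yv+sx*xv),.072])-[160,180])*4).round(0))
E
```

```text
0.0011997667744958226
tail w [ 0.54594682 -0.32283077  0.1859468 ] nutbase tri [ 0.53465047 -0.15102263  0.18670834] top [ 0.53475226 -0.15245731  0.1859468 ] scene [ 0.53419644 -0.14969359  0.1859468 ]
0.17217910284782012 93.76177048749142
nutface [ 0.53183439 -0.12399398  0.1859468 ] 0.19933697411433315
tube dir 94.24740242742219 expected tool y 94.13337419284365
clip far corners [ 0.58280456 -0.29412767  0.008     ]
clip far corners [ 0.50011337 -0.3001061   0.008     ]
pred [ 0.49963375 -0.30104033] [381.73536538 125.82323693]
pred [ 0.58446321 -0.29565872] [274.977175   124.83793552]
jaw tip pred px -0.045 [348.5 173.9] top [539. 208.] scene crop [171. 339.]
jaw tip pred px -0.045 [308.7 173.6] top [527. 121.] scene crop [176. 382.]
jaw tip pred px 0.045 [345.1 298.5] top [228. 234.] scene crop [363. 307.]
jaw tip pred px 0.045 [309.4 298.3] top [218. 147.] scene crop [371. 349.]
```

View pics/w4c.png

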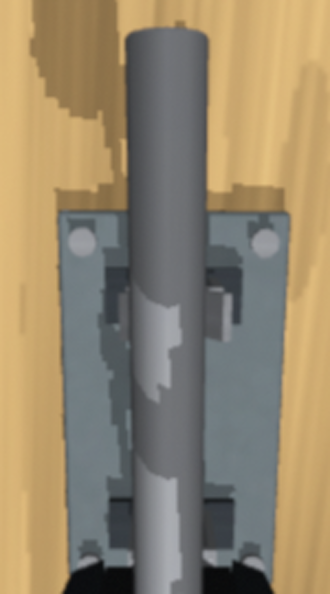

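Tube mid and clip middle agree within 1 mm lengthwise, with about 2 mm sideways to correct (+x tool). I'll go down to just above the jaws.

Request:
send_rows([
  {"delta_pos": [0.2,0,2],"turn": 0.3,"jaw": 1},
  {"delta_pos": [0.2,0,5],"turn": 0.3,"jaw": 1},
  {"delta_pos": [0.2,0,7.5],"turn": 0.3,"jaw": 1},
  {"delta_pos": [0.2,0,9],"turn": 0.3,"jaw": 1},
  {"delta_pos": [0.2,0,9],"turn": 0.3,"jaw": 1},
  {"delta_pos": [0.2,0,9],"turn": 0.3,"jaw": 1},
], force=60)

```text
clock: 7.68
tool_pos: [0.5367, -0.2229, 0.0884]
eef_rot: [-0.033, 0.999, 0.0, -0.0]
contact_force: [0.4, -0.1, -1.6]
opening: 0.108
```

```bash
python3 - <<'E'
from h import *
im=vision.snapshot("wrist"); cv2.imwrite("pics/w5.png",im)
go((.5368,-.223,.038),-176.1)
W=P("wrist")
c=np.array([.5368,-.223]);a=np.radians(93.8);yv=np.array([np.cos(a),np.sin(a)]);xv=np.array([yv[1],-yv[0]])
for sx in (-.013,.013):print(proj(*W,[*(c-.045*yv+sx*xv),.072]).round(1))
im=vision.snapshot("scene"); cv2.imwrite("pics/s5c.png",cv2.resize(im[180:330,160:320],None,fx=4,fy=4,interpolation=cv2.INTER_CUBIC))
E
```

```text
pos [ 0.5372 -0.2234  0.0893] yaw -176.28 tilt [ 7.e-04 -6.e-04 -1.e+00] delta cm [0.04 0.05 5.13] turn -0.18 q [-0.04  0.98  0.66  1.84 -0.96  0.67 -1.87] F [ 0.  -0.4 -1.9] open 0.108 t 7.7333
[357.5 204.1]
[296.2 204.2]
```

View pics/w5.png

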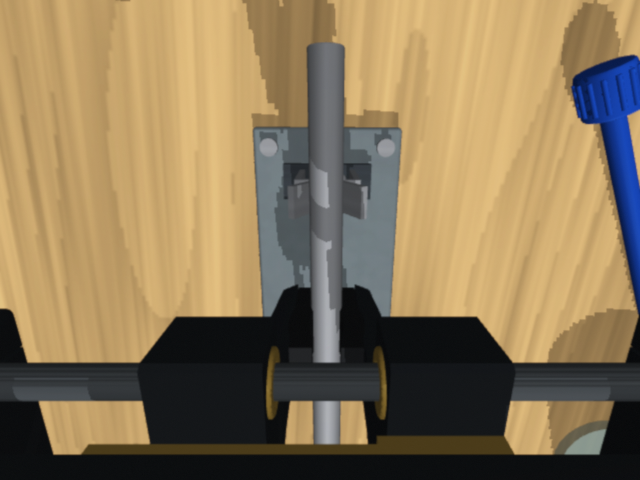

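View pics/s5c.png

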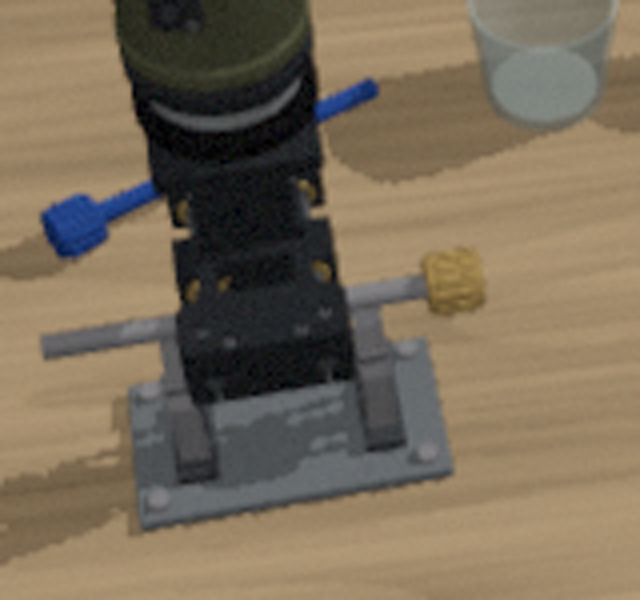

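The jaw tips (290–366, centre 328) straddle the tube (326). Pressing down now.

Request:
send_rows([
  {"delta_pos": [0,0.05,1],"turn": 0,"jaw": 1},
  {"delta_pos": [0,0.05,2],"turn": 0,"jaw": 1},
  {"delta_pos": [0,0.05,2.6],"turn": 0,"jaw": 1},
  {"delta_pos": [0,0.05,3.2],"turn": 0,"jaw": 1},
  {"delta_pos": [0,0.05,3.8],"turn": 0,"jaw": 1},
  {"delta_pos": [0,0.05,4.4],"turn": 0,"jaw": 1},
  {"delta_pos": [0,0.05,4.8],"turn": 0,"jaw": 1},
  {"delta_pos": [0,0.05,5],"turn": 0,"jaw": 1},
])

```text
clock: 8.45
tool_pos: [0.5366, -0.2227, 0.0384]
eef_rot: [-0.032, 0.999, -0.0, -0.0]
contact_force: [-1.9, 0.4, 7.7]
opening: 0.107
```

```bash
python3 - <<'E'
from h import *
go((.5368,-.223,.038),-176.2)
E
```

```text
pos [ 0.5366 -0.2227  0.0384] yaw -176.32 tilt [-5.e-04 -4.e-04 -1.e+00] delta cm [-0.02 -0.03  0.04] turn -0.12 q [ 0.03  1.03  0.52  1.85 -0.97  0.54 -1.86] F [-1.9  0.4  7.7] open 0.107 t 8.45
```

Request:
send_rows([
  {"delta_pos": [0,0,0.2],"turn": 0,"jaw": 1},
  {"delta_pos": [0,0,0.3],"turn": 0,"jaw": 1},
  {"delta_pos": [0,0,0.3],"turn": 0,"jaw": 1},
  {"delta_pos": [0,0,0.3],"turn": 0,"jaw": 1},
])

```text
clock: 8.78
tool_pos: [0.5367, -0.2228, 0.0381]
eef_rot: [-0.032, 0.999, 0.0, 0.001]
contact_force: [-5.4, 3.0, 19.5]
opening: 0.104
```

```bash
python3 - <<'E'
from h import *
go((.5368,-.223,.038),-176.2)
im=vision.snapshot("wrist"); cv2.imwrite("pics/w6.png",im)
im=vision.snapshot("scene"); cv2.imwrite("pics/s6c.png",cv2.resize(im[180:330,160:320],None,fx=4,fy=4,interpolation=cv2.INTER_CUBIC))
go((.5368,-.223,.038),-176.2)
E
```

```text
pos [ 0.5367 -0.2228  0.0381] yaw -176.34 tilt [ 1.2e-03  4.0e-04 -1.0e+00] delta cm [-0.01 -0.02  0.01] turn -0.14 q [ 0.03  1.03  0.52  1.85 -0.97  0.54 -1.86] F [-5.4  3.  19.5] open 0.104 t 8.7833
pos [ 0.5367 -0.2228  0.038 ] yaw -176.35 tilt [ 1.2e-03  4.0e-04 -1.0e+00] delta cm [-0.01 -0.02  0.  ] turn -0.15 q [ 0.03  1.03  0.52  1.85 -0.97  0.54 -1.86] F [-5.2  3.  18.4] open 0.104 t 8.8833
```

View pics/w6.png

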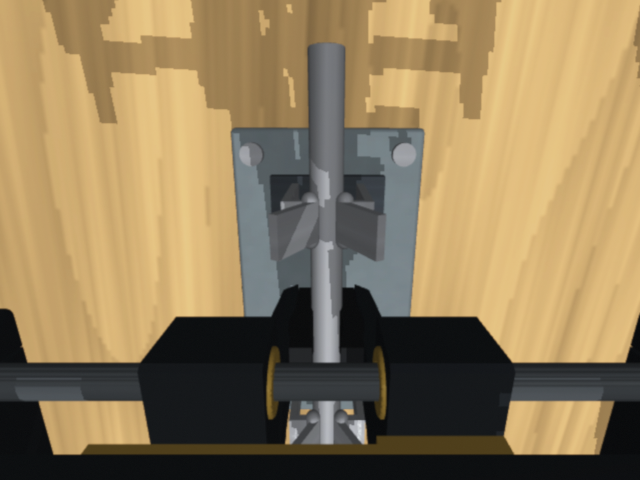

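View pics/s6c.png

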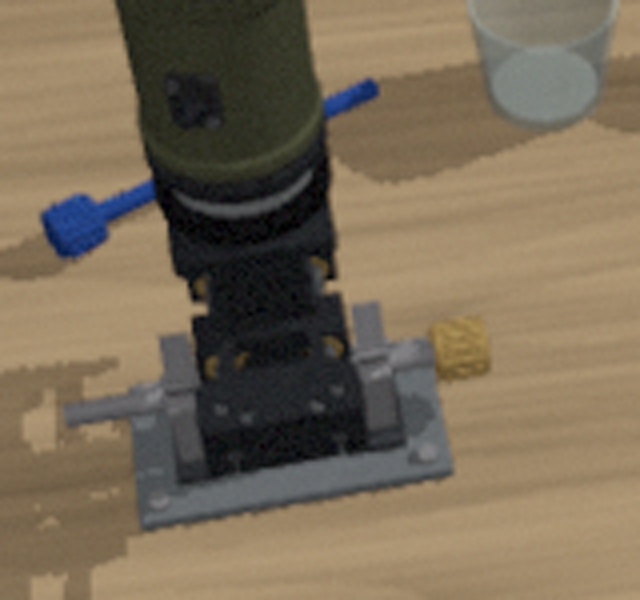

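Both lip pairs (rows ~200 and ~415) lie over the tube. It no longer moves under 19 N, so it is fully home. I'll take off the push and open.

Request:
send_rows([
  {"delta_pos": [0,0,-0.3],"turn": 0,"jaw": 1},
  {"delta_pos": [0,0,-0.3],"turn": 0,"jaw": 0.7},
  {"delta_pos": [0,0,-0.3],"turn": 0,"jaw": 0.4},
  {"delta_pos": [0,0,-0.3],"turn": 0,"jaw": 0.4},
  {"delta_pos": [0,0,-0.3],"turn": 0,"jaw": 0.4},
  {"delta_pos": [0,0,-0.3],"turn": 0,"jaw": 0.4},
  {"delta_pos": [0,0,-0.3],"turn": 0,"jaw": 0.4},
  {"delta_pos": [0,0,-0.3],"turn": 0,"jaw": 0.4},
])

```text
clock: 9.55
tool_pos: [0.537, -0.2223, 0.0387]
eef_rot: [-0.032, 0.999, 0.0, 0.0]
contact_force: [0.6, 0.1, 0.7]
opening: 0.591
```

```bash
python3 - <<'E'
from h import *
go((.5368,-.223,.2),-176.2)
E
```

```text
pos [ 0.537  -0.2223  0.0387] yaw -176.29 tilt [ 1.e-04  1.e-04 -1.e+00] delta cm [  0.03  -0.07 -16.13] turn -0.09 q [ 0.03  1.03  0.52  1.85 -0.97  0.54 -1.87] F [0.6 0.1 0.7] open 0.591 t 9.55
```

Request:
send_rows([
  {"delta_pos": [0,0,-1],"turn": 0,"jaw": 0.4},
  {"delta_pos": [0,0,-3],"turn": 0,"jaw": 0.4},
  {"delta_pos": [0,0,-6],"turn": 0,"jaw": 0.4},
  {"delta_pos": [0,0,-9],"turn": 0,"jaw": 0.4},
  {"delta_pos": [0,0,-12],"turn": 0,"jaw": 0.4},
  {"delta_pos": [0,0,-15],"turn": 0,"jaw": 0.4},
  {"delta_pos": [0,0,-17],"turn": 0,"jaw": 0.4},
  {"delta_pos": [0,0,-17],"turn": 0,"jaw": 0.4},
])

```text
clock: 10.22
tool_pos: [0.5386, -0.2242, 0.2138]
eef_rot: [-0.032, 0.999, -0.002, 0.004]
contact_force: [0.3, -0.1, -0.1]
opening: 0.602
```

```bash
python3 - <<'E'
from h import *
go((.5368,-.223,.2),-176.2)
for n in ("wrist","scene"):
    im=vision.snapshot(n); cv2.imwrite(f"pics/{n}7.png",im)
cv2.imwrite("pics/s7c.png",cv2.resize(im[180:330,160:320],None,fx=4,fy=4,interpolation=cv2.INTER_CUBIC))
go((.5368,-.223,.2),-176.2)
E
```

```text
pos [ 0.5386 -0.2242  0.2138] yaw -176.34 tilt [ 0.0073 -0.004  -1.    ] delta cm [0.18 0.14 1.37] turn -0.14 q [-0.1   0.81  0.78  1.77 -0.73  0.87 -2.06] F [ 0.3 -0.1 -0.1] open 0.602 t 10.2167
pos [ 0.5371 -0.2222  0.2096] yaw -176.3 tilt [ 1.6e-03 -1.0e-04 -1.0e+00] delta cm [ 0.04 -0.08  0.96] turn -0.1 q [-0.1   0.81  0.77  1.77 -0.73  0.87 -2.06] F [ 0.2 -0.1  0.2] open 0.599 t 10.3167
```

View pics/wrist7.png

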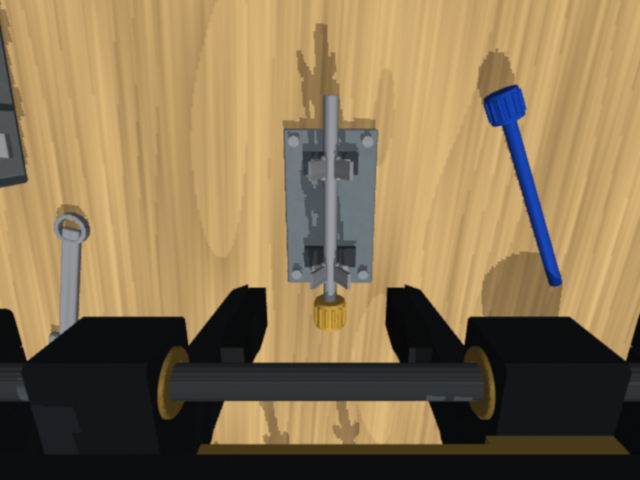

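View pics/s7c.png

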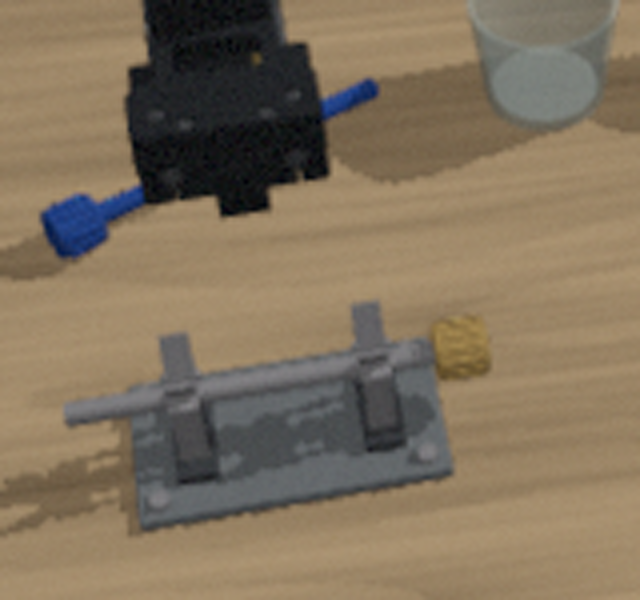

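The tube sits under both pairs of jaws, with its nut to the robot's left, and the gripper is clear. One last numeric check of height and centring.

```bash
python3 - <<'E'
from h import *
W=P("wrist");S=P("scene")
def sc(p): return np.array(p)/4+np.array([160,180])-.4
t=tri([(*W,(331,97)),(*S,sc((68,413)))]);n=tri([(*W,(330,297)),(*S,sc((434,352)))])
d=(n-t)/np.linalg.norm(n-t);m=t+.1*d
print(t,n,np.linalg.norm(n-t),"mid",m,"yaw",np.degrees(np.arctan2(d[1],d[0])))
a=np.radians(93.8);v=m[:2]-[.5368,-.223];print("along",v@[np.cos(a),np.sin(a)],"perp",v@[np.sin(a),-np.cos(a)])
print("at z45",atz(*W,(331,97),.045),atz(*W,(330,297),.045),atz(*S,sc((68,413)),.045),atz(*S,sc((434,352)),.045))
E
```

```text
[ 0.54010637 -0.32057491  0.04393472] [ 0.5290186  -0.14918724  0.04257569] 0.17175133272851129 mid [ 0.53365066 -0.22078665  0.04314344] yaw 93.70154046121331
along 0.0024172075746052572 perp -0.002995732961064012
at z45 [ 0.53985396 -0.31893645  0.045     ] [ 0.52914373 -0.15043221  0.045     ] [ 0.54113264 -0.32194608  0.045     ] [ 0.53094022 -0.14920085  0.045     ]
```

Tube mid is at z ≈ 0.043–0.045, level, about 2 mm off centre lengthwise, at yaw 93.7°. Handing in.

```bash
python3 - <<'E'
from h import *
print(order.finish_job())
E
```

```text
the job is handed in; nothing more can be done
None
```

I took the brass-nut lance from the rack, turned it end for end and pressed it into the bench clip. I then let go, raised the gripper about 17 cm clear and handed the job in at about 10.3 s.

**Snapped home:** under about 19 N of push the tube did not move further, and both pairs of jaw lips show over it in the pictures.

**Final position:**
- The middle of the tube is at about 43 mm by triangulation, against 45 mm expected. That is within the calibration error.
- The tube is level to about 0.5° and lies at 93.7°, against about 93.8° for the clip.
- It is about 2 mm off centre lengthwise.
- The nut points to the robot's left.

**Checks that disagreed:**
- The last check put the tube about 3 mm off the clip's line sideways. I take this as measurement error, since the jaws hold the tube on that line.
- The gripper read about 10 mm on the 12 mm tube, but the grip held throughout.
- I did not positively identify the hand press. There is a green-based object on the robot's left and a lever-type device on its right, so I went by the stated "robot's left".

The blue look-alike and the other two tubes were left alone.

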